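Open the push-and-turn safety cap on the packing bench's adhesive remover

TASK

Open the tall square bottle of adhesive remover standing in the steel holder: press its black safety cap down against the spring, twist it about a sixth of a turn counter-clockwise (seen from above) while it is down, and lift it off. Finish while still holding the cap, level and still, straight above the open mouth of the bottle and roughly 8 cm clear of it; do not put it down or let go. Leave the bottle standing in its holder and do not disturb the flask, tape roll, tape gun or marker.

Things in the scene. Friction and masses are not known exactly. Their poses are not given: they have to be found in the camera images.
- cap_center (a point): Centre (half-way up, on the axis) of the round black ribbed safety cap on the tall square bottle: diameter 48 mm, height 36 mm (top 18 mm above this point), 50 g; z up its axis. Lower 22 mm a hollow skirt, upper 14 mm solid; grip it anywhere, at any yaw. Locked at the start. Pressed down it turns only counter-clockwise from above; pulled up while locked, it lifts the bottle.
- liner (a joint): How far (m) the cap's spring liner is pushed in: 0 locked, up to 0.0065 pressed to the hard stop, -0.003 off the bottle. Spring about 4 N at 0 plus 600 N/m. The cap can turn once pressed 4 mm or more (5 to 6.5 mm is best), stays under its lugs until turned 35 degrees, lifts off freely at 40 to 85 (60 is best) and meets a stop at about 88; jammed against it, it will not lift freely.
- bottle_mouth (a point): Centre of the bottle's mouth, inside the cap, 6.5 mm below cap_center when locked; z up. White plastic bottle, body 70 x 70 x 100 mm, shoulder up to 112 mm, neck 30 mm in diameter (39 over its three lugs), mouth 145 mm above its underside; about 0.6 kg. It stands loose, 1.5 mm play each side, in a square pocket that keeps it from turning.
- holder: Dark steel bottle holder bolted to the bench, base plate 100 x 250 x 3 mm, with two square pockets, 81 mm outside, 73 mm inside, 45 mm high, floor 4 mm thick, centred at y = -56 and +56 mm in its frame. Origin: centre of its underside, z up, y along its length. The safety-cap bottle is in one pocket, the flask in the other.
- flask_center (a point): Bystander: squat round grey plastic flask with a pointed spout, 66 mm in diameter, 95 mm high, in the other pocket; point half-way up its axis.
- roll_center (a point): Bystander: cardboard tape roll lying flat, 90 mm outer diameter, 48 mm high; point at its centre.
- gun_center (a point): Bystander: red and steel tape gun with a wooden handle, about 210 x 50 x 85 mm; point at the centre of its drum, 45 mm above the bench. Its handle points along its -x.
- marker_center (a point): Bystander: grey and black marker, 121 x 13 x 13 mm, lying along its x; point at its centre.
There are look-alikes about, which are no part of the job. What is meant by the part that bears cap_center is not blue or pink, and is the larger of those in its own colour.

How it is judged:
On the way, in this order (a step that is already met when the one before it is completed fails the run):
1. the cap is pressed down on the bottle by at least 3 mm (z of cap_center in the frame of bottle_mouth below 0.0035 m and horizontal distance between cap_center and bottle_mouth below 0.01 m), for 0.1 s.
2. the cap is off: its underside above the mouth (z of cap_center in the frame of bottle_mouth above 0.022 m and contact force between cap and the fingers above 1 N), for 0.1 s.
At the end, for the whole second after the job is handed in: Fingers hold the cap still, within 14 degrees of level, axis within 30 mm of the mouth's, underside 40 to 140 mm above the mouth, off the bottle; the bottle stands in its holder within 6 degrees of upright, mouth moved under 15 mm; bystanders moved under 30 mm (z of cap_center in the frame of bottle_mouth between 0.058 and 0.158 m and horizontal distance between cap_center and bottle_mouth below 0.03 m and angle between cap_center's own z axis and vertical below 0.25 rad and contact force between cap and the fingers above 1 N and contact force between cap and bottle below 0.1 N and linear speed of cap below 0.03 m/s and angle between bottle_mouth's own z axis and vertical below 0.1 rad and distance of bottle_mouth from where it was at the start of the episode below 0.015 m and linear speed of bottle below 0.02 m/s and distance of each of flask_center, roll_center, gun_center, marker_center from where it was at the start of the episode below 0.03 m); the arm keeps its last pose, push and grip.
It fails at once if the bottle is pulled up, tipped or shifted by more than 25 mm (distance of bottle_mouth from where it was at the start of the episode above 0.025 m).
It fails at once if the cap falls onto the bench (height (world z) of cap_center below 0.1 m).
It fails at once if the flask, tape roll, tape gun or marker is moved by more than 30 mm (distance of any of flask_center, roll_center, gun_center, marker_center from where it was at the start of the episode above 0.03 m).
It also fails if it takes over 35 s, if anything falls off the work surface, if the arm or the gripper's body presses on something with over 40 N, if the wrist force passes 120 N, or if a joint passes its speed limit or range.

ROBOT

A 6-joint arm with a two-finger parallel gripper is mounted at the origin on the work surface. World frame = base frame: x ahead of the robot, y to its left, z up, the work surface at z = 0. Lengths are in m, angles in rad, forces in N, time in s.
With the tool pointing down it reaches from about 0.35 to 0.975 m from the base axis. Payload 4.9 kg.
Tool frame: the origin (TCP) lies midway between the tips of the shut fingers; the grasp point (between the pads) lies 19 mm behind it; z points along the fingers, y is the line along which they close (so a half turn about z gives the same grasp; the last joint's range is limited). The gripper opens to 85 mm and grips with 20 to 120 N. Pads are 22 mm wide; open, the fingers measure 114 mm over their backs; the gripper's body (76 mm by 85 mm) begins 54 mm behind the grasp point. The pads swing forward as they close: fully open they stand 13 mm farther back than shut.
Start: joints at [-1.282, 0.053, 1.613, -0, 1.476, -0.119], TCP at [0.248, -0.574, 0.231] pointing down, gripper open.
Joint ranges: [-3.01, 3.01], [-1.01, 2.22], [0.06, 2.58], [-1.02, 4.17], [0.09, 2.62], [-3.14, 3.14]. Speed limits (rad/s): [2.57, 2.57, 3.14, 3.14, 3.14, 3.14].

INTERFACE

Orientations are given as a rotation vector (axis times angle).
In Python, from station import ctrl gives the robot as it stands. The module is installed in compiled form; this text tells all that it offers.
- The arm moves only by the shell command python3 -m handwheel 'ROWS' [OPENING] [FORCE]. ROWS is JSON, a list of rows, each a list of 2 entries, a list of its own where there are three numbers: the shift along the tool's x, y, z in cm, then the turn, a rotation vector about the tool's x, y, z in rad. In form: [[[tx, ty, tz], [ax, ay, az]], ...]. A call has 1 to 5 rows; each row is the pose to reach, as a shift and turn from the pose commanded when the call began, along the tool's axes at that moment; what a row does not reach only later rows make up. A row lasts 1/8 s, in which the tool goes at most 62.5 mm and 10.7 degrees, less where a joint would pass 70% of its speed; a pose out of reach is approached as far as the arm can. A call with a gripper value outside its range is refused whole. OPENING is the gripper's target within -1 to 1 (shut at 1, half-way at 0, fully open at -1), set as the call begins (- or left out, the last holds). The fingers move at their own pace and stop on an object; FORCE is the grip in N (left out, the last holds). Time passes only in rows, so rows that repeat a pose let the fingers close. It gives the time, the measured TCP pose, the force, the opening and the grip force at its end, in the units of the state.
- ctrl.get_obs(): the state, without advancing time (a new reading comes with each control period).
- ctrl.get_image(name): name is "scene" or "top"; returns the picture (420x560x3 uint8, blue, green, red); there is no depth.
- ctrl.calibration(name): a dict with "fx", "fy", "cx", "cy" (pixels), "R" (3x3) and "t" (3): a world point X has camera coordinates R X + t. Camera axes: x right, y down, z forward; pixel columns grow to the right and rows downward; lengths in m; the calibration is good to about 2 mm. A picture is of the moment at which its call begins. calibration takes no time and is no camera call.
- ctrl.finish_job(): hands the job in; it is judged then, once.
Trained networks look in the newest picture that a camera, given by its name, has taken for a name from the list of things; names that differ only in an ending like _2 or _b are one class to them, and where a whole thing is asked for, a point or a joint stands for the part that bears it (a point fixed in the world has none). Each returns a list of dicts, best first, with "score" (0 to 1); they miss things now and then, are a little off and sometimes report something else, mostly with a low value. They report only what shows in the picture. A call takes as long as a camera call. They do not tell look-alikes from the thing itself.
- ctrl.look_for(camera, query): "position" ([column, row] in pixels, amid what is visible of it).
- ctrl.landmark_of(camera, query): "position" ([column, row] in pixels: a listed point, or the origin of a listed thing).
The state is a dict: "t": time; "q": joint angles; "dq": joint speeds; "effort": joint torques, N m; "tool_pos": TCP position; "tool_rot": TCP orientation; "contact_force": force on the tool from outside, world axes, zero at the start; "wrist_torque": the same for the moment, N m; "opening": finger opening in m; "grip_force": force on a finger pad.
Only numpy, scipy, OpenCV 4.12 (cv2) and the standard library are available. Lean on these libraries where they do the work, as an engineer would, in place of code of your own. Each camera call takes 0.05 s, during which the arm holds its last target. There are 200 camera calls.

## Working session

There is one attempt and no reset: what is moved stays moved. The work goes in short steps, Python scripts to look and compute and a shell command to move; the robot and the scene stay as the last step left them, time stands still between calls to the robot, and variables do not carry over. Pictures are saved under pics/ and viewed, at most 10 in all, crops included, and the job is handed in when it is done.

```bash
mkdir -p pics
cat > h.py <<'E'
import numpy as np,cv2
from station import ctrl
from scipy.spatial.transform import Rotation as Ro
def tri(obs):
    # obs: list of (cam,(u,v))
    A=[];b=[]
    for c,(u,v) in obs:
        k=ctrl.calibration(c);R=np.array(k["R"]);t=np.array(k["t"])
        x=(u-k["cx"])/k["fx"];y=(v-k["cy"])/k["fy"]
        A+= [R[0]-x*R[2],R[1]-y*R[2]];b+=[x*t[2]-t[0],y*t[2]-t[1]]
    s=np.linalg.lstsq(np.array(A),np.array(b),rcond=None)
    return s[0],s[1]
def proj(c,X):
    k=ctrl.calibration(c);p=np.array(k["R"])@X+np.array(k["t"])
    return k["fx"]*p[0]/p[2]+k["cx"],k["fy"]*p[1]/p[2]+k["cy"]
E
python3 - <<'E'
from h import *
for c in("scene","top"):
    cv2.imwrite(f"pics/{c}0.png",ctrl.get_image(c))
    for q in("cap_center","bottle_mouth","flask_center","holder"):
        print(c,q,[(np.round(d["position"]).tolist(),round(d["score"],2)) for d in ctrl.landmark_of(c,q)])
print(ctrl.get_obs())
E
```

```text
scene cap_center [([256.0, 167.0], 0.97), ([376.0, 222.0], 0.72), ([312.0, 255.0], 0.58), ([342.0, 217.0], 0.57)]
scene bottle_mouth [([258.0, 170.0], 0.96)]
scene flask_center [([205.0, 205.0], 0.79)]
scene holder [([233.0, 228.0], 0.71)]
top cap_center [([213.0, 351.0], 0.74), ([252.0, 323.0], 0.72), ([323.0, 230.0], 0.71), ([240.0, 243.0], 0.62)]
top bottle_mouth [([326.0, 226.0], 0.67)]
top flask_center [([376.0, 200.0], 0.79), ([328.0, 227.0], 0.44)]
top holder [([348.0, 225.0], 0.83)]
{'t': 0.5, 'q': array([-1.28198237e+00,  5.27179996e-02,  1.61292400e+00, -1.23680556e-05,
        1.47598787e+00, -1.19021007e-01]), 'dq': array([-0.00159005, -0.00122454, -0.00020269, -0.00154086,  0.00160841,
        0.00092097]), 'effort': array([-1.32723549e-04, -3.93214273e+01, -3.70025611e+01, -1.20423215e-04,
        1.39281015e-03,  1.55825060e-06]), 'tool_pos': array([ 0.24786686, -0.57371962,  0.23127805]), 'tool_rot': array([-3.07646563e+00, -6.36189599e-01,  2.42271447e-05]), 'contact_force': array([ 1.30087835, -0.92559706,  0.07693623]), 'wrist_torque': array([-0.01462028,  0.03134193,  0.05600429]), 'grip_force': 0.0, 'opening': 0.08526585333960537}
```

View pics/scene0.png

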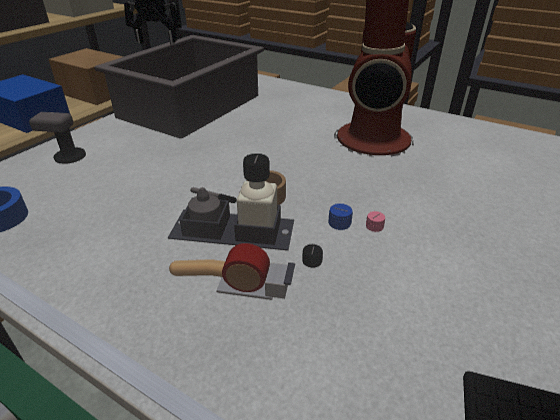

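View pics/top0.png

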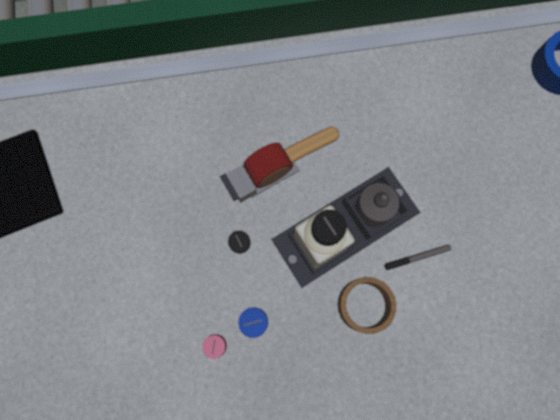

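The scene picture shows these candidates for the cap:
- Black cap on the bottle: scene (256,167), top (328,228).
- Small black cap on the bench: scene (312,255), top (239,242).
- Blue cap: scene (341,217), top (253,322).
- Pink cap: scene (376,221), top (213,346).

I choose the one on the bottle, because it is black and the larger of the two black ones. A close crop will check it.

Run:
```python
from h import *
P={}
for q in("cap_center","bottle_mouth","flask_center","holder"):
    g={"scene":{"cap_center":(256,167),"bottle_mouth":(258,170),"flask_center":(205,205),"holder":(233,228)},"top":{"cap_center":(325,229),"bottle_mouth":(326,226),"flask_center":(376,200),"holder":(348,225)}}
    o=[]
    for c in("scene","top"):
        ctrl.get_image(c) if q=="cap_center" else 0
        L=[np.array(d["position"]) for d in ctrl.landmark_of(c,q)]
        L=[p for p in L if np.hypot(*(p-g[c][q]))<10]
        o.append((c,L[0] if L else g[c][q]))
    X,r=tri(o);P[q]=X
    print(q,X.round(4),r,[np.round(p[1],1) for p in o],[np.round(proj(c,X),1) for c in("scene","top")])
X=P["cap_center"]; t=X+[0,0,.018]; print("top of cap proj",proj("top",t),proj("scene",t))
h=P["holder"];d=P["flask_center"]-P["bottle_mouth"];print("holder yaw(y-axis dir)",np.degrees(np.arctan2(d[1],d[0])),np.hypot(d[0],d[1]))
k=ctrl.calibration("top");print(-np.array(k["R"]).T@k["t"],k["fx"])
im=ctrl.get_image("top")[180:300,260:430];im2=ctrl.get_image("scene")[140:260,170:340]
cv2.imwrite("pics/crop1.png",np.hstack([cv2.resize(i,None,fx=2.3,fy=2.3,interpolation=2) for i in(im,im2)]))
```

```text
cap_center [ 0.5416 -0.0463  0.1547] [1.35953771e-05] [array([252.5, 166.7]), array([328.3, 227.6])] [array([253.9, 166.9]), array([329.7, 226.4])]
bottle_mouth [ 0.5426 -0.0435  0.1516] [2.11456535e-06] [array([255.4, 169.1]), array([328., 226.])] [array([254.9, 169. ]), array([327.4, 226.4])]
flask_center [ 0.5853 -0.1459  0.0508] [4.45237675e-05] [array([205.8, 207.6]), array([379.5, 200.8])] [array([203.6, 207. ]), array([377.4, 202.7])]
holder [ 5.622e-01 -9.460e-02 -1.000e-04] [1.36321269e-07] [array([232.1, 228.6]), array([345.5, 225.7])] [array([232. , 228.6]), array([345.4, 225.8])]
top of cap proj (np.float64(331.08499676170067), np.float64(224.27540655147956)) (np.float64(253.53523681458407), np.float64(158.52622450024143))
holder yaw(y-axis dir) -67.38573235216826 0.11096992474435319
[0.44087159 0.04257911 0.81769671] 469.4444068071071
```

View pics/crop1.png

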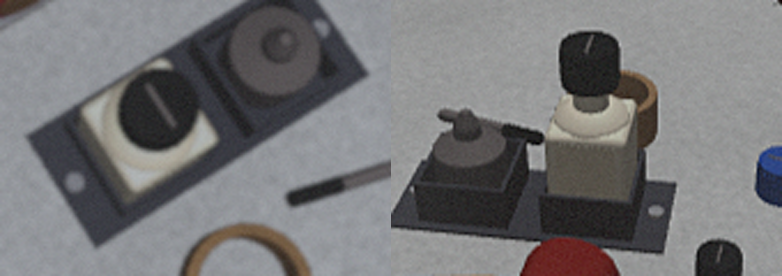

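The crop confirms it. The larger ribbed black cap sits on the white square bottle, centred in the top view at about (328.7,227.8) and in the scene view at about (256.5,168). Next I refine the position and work out the move.

```bash
cat >> h.py <<'E'
def shift(target):
    o=ctrl.get_obs();R=Ro.from_rotvec(o["tool_rot"])
    return (R.inv().apply(np.array(target)-o["tool_pos"])*100).round(2)
E
python3 - <<'E'
from h import *
from scipy.optimize import least_squares
f=lambda X:np.r_[np.array(proj("top",X+[0,0,.018]))-[328.7,227.8],np.array(proj("scene",X))-[256.2,167.7]]
s=least_squares(f,[.54,-.045,.155]);print(s.x.round(4),s.fun.round(2))
print(shift([.541,-.044,.235]))
E
```

```text
[ 0.5378 -0.0429  0.1521] [ 0.21 -0.17  0.36  0.07]
[ 47.92 -37.    -0.37]
```

```bash
python3 -m handwheel '[[[5,-4,-0.4],[0,0,0]],[[10,-7.6,-0.4],[0,0,0]],[[14.6,-11.2,-0.4],[0,0,0]],[[19.3,-14.9,-0.4],[0,0,0]],[[24,-18.5,-0.4],[0,0,0]]]' -1 80
python3 -m handwheel '[[[5,-4,0],[0,0,0]],[[10,-7.6,0],[0,0,0]],[[14.6,-11.2,0],[0,0,0]],[[19.3,-14.9,0],[0,0,0]],[[23.9,-18.5,0],[0,0,0]]]'
python3 -m handwheel '[[[0,0,0],[0,0,0]],[[0,0,0],[0,0,0]]]'
python3 - <<'E'
from h import *
o=ctrl.get_obs();print(o["t"],o["tool_pos"],o["tool_rot"],o["q"].round(2))
ims=[ctrl.get_image(c) for c in("scene","top")]
print([(c,[(np.round(d["position"],1).tolist(),round(d["score"],2)) for d in ctrl.landmark_of(c,"cap_center")]) for c in("scene","top")])
cv2.imwrite("pics/a.png",np.hstack([cv2.resize(ims[0][80:260,170:340],None,fx=2.3,fy=2.3),cv2.resize(ims[1][140:320,260:430],None,fx=2.3,fy=2.3)]))
for c in("scene","top"): print(proj(c,o["tool_pos"]))
print(shift([.5395,-.0435,.133]))
E
```

```text
t: 1.72
tool_pos: [0.3955, -0.307, 0.2356]
tool_rot: [3.076, 0.635, 0.001]
contact_force: [0.3, -0.7, -0.2]
opening: 0.0855
grip_force: 0.0
t: 2.35
tool_pos: [0.5416, -0.0422, 0.2357]
tool_rot: [3.076, 0.637, 0.001]
contact_force: [-0.1, -0.0, 0.7]
opening: 0.0851
grip_force: 0.0
t: 2.6
tool_pos: [0.5407, -0.0441, 0.2352]
tool_rot: [3.076, 0.637, -0.001]
contact_force: [1.0, 0.7, -0.5]
opening: 0.0856
grip_force: 0.0
2.6 [ 0.54073517 -0.04408882  0.23519183] [ 3.07600819e+00  6.37081702e-01 -7.26352742e-04] [-0.22 -0.15  1.8  -0.    1.49  0.94]
[('scene', [([342.3, 214.5], 0.91), ([253.4, 164.3], 0.84), ([309.3, 254.3], 0.84), ([375.4, 222.5], 0.82)]), ('top', [([217.3, 350.8], 0.91), ([255.3, 322.4], 0.67), ([238.9, 242.8], 0.65), ([327.3, 227.2], 0.6)])]
(np.float64(253.6563238884782), np.float64(127.56648256782418))
(np.float64(334.85950990462936), np.float64(216.70035208704275))
[-0.02 -0.2  10.23]
```

View pics/a.png

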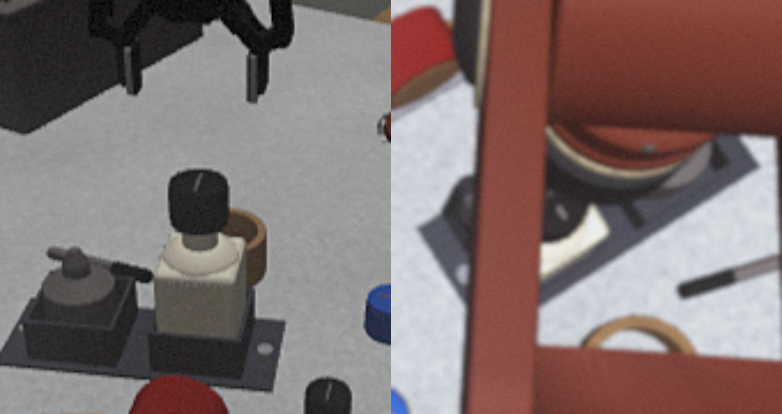

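The picture shows the open fingers straddling the cap: the tips are at crop columns 133 and 252, and the cap is at 199. I go down and grip.

```bash
python3 -m handwheel '[[[-0.1,-0.2,3],[0,0,0]],[[-0.15,-0.25,6],[0,0,0]],[[-0.15,-0.25,8.5],[0,0,0]],[[-0.15,-0.25,10.2],[0,0,0]],[[-0.15,-0.25,10.2],[0,0,0]]]'
python3 -m handwheel '[[[0,0,0],[0,0,0]],[[0,0,0],[0,0,0]],[[0,0,0],[0,0,0]],[[0,0,0],[0,0,0]],[[0,0,0],[0,0,0]]]' 1 80
python3 - <<'E'
from h import *
ims=[ctrl.get_image("scene")]
cv2.imwrite("pics/b.png",cv2.resize(ims[0][110:260,180:330],None,fx=3.5,fy=3.5))
E
```

```text
t: 3.42
tool_pos: [0.5374, -0.0428, 0.1319]
tool_rot: [-3.076, -0.634, 0.004]
contact_force: [-0.1, 0.3, 0.4]
opening: 0.0853
grip_force: 0.0
t: 4.05
tool_pos: [0.5394, -0.0428, 0.1344]
tool_rot: [3.075, 0.636, 0.003]
contact_force: [2.2, -3.0, 3.4]
opening: 0.0463
grip_force: 81.2
```

View pics/b.png

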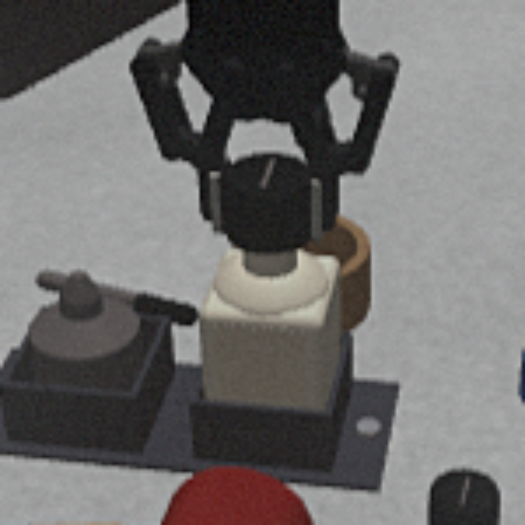

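The cap is gripped between the pads at crop (268,205). I press down and read the force.

```bash
python3 -m handwheel '[[[0,0,0.2],[0,0,0]],[[0,0,0.4],[0,0,0]],[[0,0,0.6],[0,0,0]],[[0,0,0.6],[0,0,0]]]'
python3 -m handwheel '[[[0,0,0],[0,0,0]]]'; python3 -m handwheel '[[[0,0,0],[0,0,0]]]'
```

```text
t: 4.6
tool_pos: [0.5395, -0.0428, 0.1286]
tool_rot: [3.075, 0.636, 0.003]
contact_force: [2.5, -2.8, 6.2]
opening: 0.0461
grip_force: 81.8
t: 4.72
tool_pos: [0.5395, -0.0428, 0.1285]
tool_rot: [3.075, 0.636, 0.003]
contact_force: [1.4, -3.5, 7.3]
opening: 0.0459
grip_force: 81.8
t: 4.85
tool_pos: [0.5395, -0.0428, 0.1286]
tool_rot: [3.075, 0.636, 0.003]
contact_force: [0.8, -2.4, 7.2]
opening: 0.0464
grip_force: 81.8
```

```bash
python3 -m handwheel '[[[0,0,0],[0,0,-0.13]],[[0,0,0],[0,0,-0.26]],[[0,0,0],[0,0,-0.39]],[[0,0,0],[0,0,-0.52]],[[0,0,0],[0,0,-0.52]]]'
python3 - <<'E'
from h import *
o=ctrl.get_obs();print(o["contact_force"],o["wrist_torque"],o["q"].round(3))
cv2.imwrite("pics/c.png",cv2.resize(ctrl.get_image("scene")[110:260,180:330],None,fx=3.5,fy=3.5))
E
```

```text
t: 5.48
tool_pos: [0.5394, -0.043, 0.1286]
tool_rot: [2.807, 1.406, 0.002]
contact_force: [0.3, -3.3, 7.2]
opening: 0.0461
grip_force: 81.6
[ 0.28237754 -3.34443171  7.23349101] [-0.51159664 -0.07033831  0.13361136] [-2.170e-01 -6.300e-02  1.904e+00 -1.000e-03  1.297e+00  4.260e-01]
```

View pics/c.png

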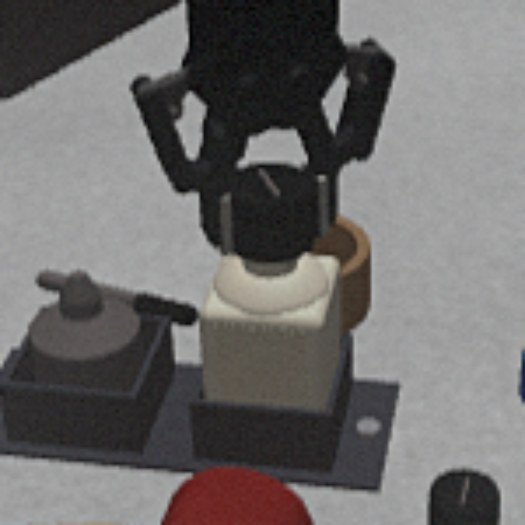

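The mark on the cap, at crop (268,180), has turned counter-clockwise by about 30 degrees along with the fingers. I turn the other 30 degrees, then lift a little.

```bash
python3 -m handwheel '[[[0,0,0],[0,0,-0.13]],[[0,0,0],[0,0,-0.26]],[[0,0,0],[0,0,-0.39]],[[0,0,0],[0,0,-0.52]],[[0,0,0],[0,0,-0.52]]]'
python3 -m handwheel '[[[0,0,-0.3],[0,0,0]],[[0,0,-0.6],[0,0,0]],[[0,0,-0.9],[0,0,0]],[[0,0,-1.2],[0,0,0]]]'
```

```text
t: 6.15
tool_pos: [0.5393, -0.0428, 0.1285]
tool_rot: [2.351, 2.08, 0.001]
contact_force: [0.1, -3.2, 8.0]
opening: 0.0463
grip_force: 81.6
t: 6.65
tool_pos: [0.5378, -0.0421, 0.1384]
tool_rot: [-2.352, -2.08, 0.001]
contact_force: [2.2, -1.1, -1.6]
opening: 0.0464
grip_force: 81.7
```

Run:
```python
from h import *
cv2.imwrite("pics/d.png",cv2.resize(ctrl.get_image("scene")[110:260,180:330],None,fx=3.5,fy=3.5))
```

```text
(no output)
```

View pics/d.png

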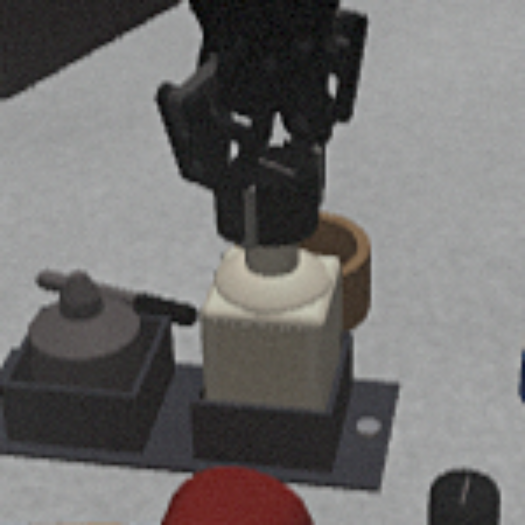

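The cap has come up free, with a vertical force of about -1.6 N, and the bottle stays seated at crop (270,330). I lift 8.5 cm more.

```bash
python3 -m handwheel '[[[0,0,-1.2],[0,0,0]],[[0,0,-3],[0,0,0]],[[0,0,-5],[0,0,0]],[[0,0,-7],[0,0,0]],[[0,0,-8.5],[0,0,0]]]'
python3 -m handwheel '[[[0,0,0],[0,0,0]],[[0,0,0],[0,0,0]],[[0,0,0],[0,0,0]],[[0,0,0],[0,0,0]]]'
python3 - <<'E'
from h import *
cv2.imwrite("pics/e.png",cv2.resize(ctrl.get_image("scene")[80:290,160:370],None,fx=2.8,fy=2.8))
E
```

```text
t: 7.32
tool_pos: [0.539, -0.0425, 0.2267]
tool_rot: [2.352, 2.08, 0.002]
contact_force: [-0.1, 0.7, -0.1]
opening: 0.0462
grip_force: 82.0
t: 7.82
tool_pos: [0.5381, -0.0423, 0.2234]
tool_rot: [-2.353, -2.08, 0.001]
contact_force: [0.1, 0.1, -0.5]
opening: 0.0464
grip_force: 82.0
```

View pics/e.png

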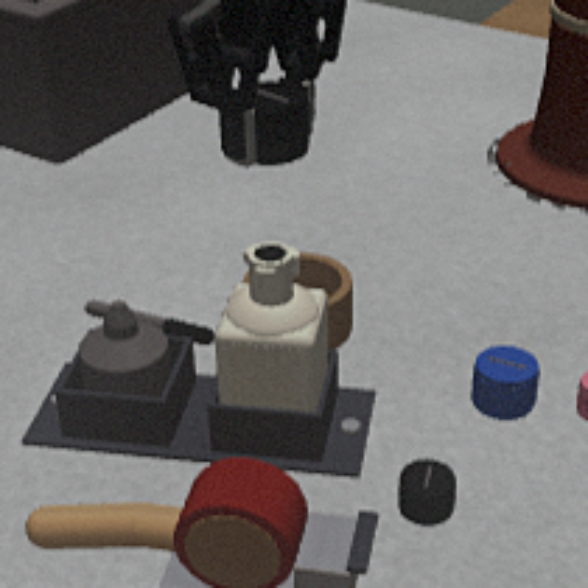

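The cap is held level at (266,125), straight above the open mouth at (271,252). The bottle stands in its holder and the other things look undisturbed.

```bash
python3 -c "
from station import ctrl
print(ctrl.finish_job())"
```

```text
the job is handed in; nothing more can be done
None
```

I pressed, turned (about 60 degrees counter-clockwise) and lifted off the cap, then handed the job in with it held level about 8 cm above the open bottle; the last picture showed the bottle upright in its holder and the bystanders in place, but no verdict came back.

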